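Draw the lamp pole out of the storage box

ROBOT

A 7-joint arm with a two-finger parallel gripper is mounted at the origin on the work surface. World frame = base frame: x ahead of the robot, y to its left, z up, the work surface at z = 0. Lengths are in m, angles in degrees, forces in N, time in s.
With the tool pointing down it reaches from about 0.35 to 0.775 m from the base axis. Payload 3.1 kg.
Tool frame: the origin (TCP) lies on the centre line of the jaws, within the pads' length; the fingertips stand 17 mm ahead of it and the grasp point (between the pads) lies 2 mm behind it (robot.tip_reach is the distance from the TCP to the fingertips, in m); z points along the fingers, y is the direction in which the jaws open and shut (so a half turn about z gives the same grasp; the last joint's range is limited). The gripper opens to 85 mm and grips with 20 to 120 N. Pads are 22 mm wide; open, the fingers measure 114 mm over their backs; the gripper's body (76 mm by 85 mm) begins 54 mm behind the grasp point. The pads swing forward as they close: fully open they stand 13 mm farther back than shut.
Start: joints at [-71.03, 17.813, 0.802, 86.603, -0.252, 75.585, -1.558], TCP at [0.2, 0.512, 0.248] pointing down, gripper open.
Joint ranges: [-154.91, 154.91], [-16.99, 109.72], [-72.82, 74.43], [7.12, 147.25], [-82.49, 262.49], [11.32, 116.49], [-174.64, 174.64]. Speed limits (degrees/s): [159.86, 159.86, 180, 180, 180, 180, 180].

INTERFACE

Orientations are given as [roll, pitch, yaw] about the fixed x, y, z axes, in that order (R = Rz(yaw) Ry(pitch) Rx(roll)).
In Python, from station import robot, fingers, vision, workorder, recognise gives the robot as it stands. Calls block until the motion is done:
- robot.move_to(position, orientation): joint-space move of the TCP to a pose.
- robot.line_to(position, orientation=None, velocity=0.15, f_stop=None): straight line of the TCP; orientation=None keeps the orientation; velocity is the mean speed in m/s. With f_stop (N) it stops when the force on the tool has changed by that much, and returns True; else False.
- robot.move_j(angles): joint-space move.
- fingers.gripper_to(opening, force=None): opening from 0.0 (shut) to 1.0 (fully open); force is the grip in N (None keeps the last); returns when the fingers have stopped.
- robot.pause(seconds).
- robot.inverse_kinematics(position, orientation): joint angles nearest the present ones, or None.
- vision.grab_frame(name): name is "scene" or "top" or "wrist"; returns the picture (420x560x3 uint8, red, green, blue); there is no depth.
- vision.calibration(name): a dict with "mtx" (3x3 intrinsics, pixels), "k1" (the pictures are not rectified: a ray, as slopes to the right and down, at radius r is drawn at 1 + k1 r^2 times it, then the intrinsics apply), "extrinsics" (4x4, takes a point from world to camera coordinates); the wrist camera has in their place "T_tool_cam" (4x4, takes a point from camera to tool coordinates, whose origin is the TCP and whose axes are the flange's). Camera axes: x right, y up, looking along -z (the intrinsics and any distortion apply to the point x, -y, -z); pixel columns grow to the right and rows downward; lengths in m; the calibration is good to about 2 mm. A picture is of the moment at which its call begins: read the wrist's pose just before it. calibration takes no time and is no camera call.
A pose or a line that the arm cannot do raises robot.PlanningError and nothing moves.
- workorder.close_job(): hands the job in, once; it reports no verdict.
Trained networks look in the newest picture that a camera, given by its name, has taken for a name from the list of things; names that differ only in an ending like _2 or _b are one class to them, and where a whole thing is asked for, a point or a joint stands for the part that bears it (a point fixed in the world has none). Each returns a list of dicts, best first, with "p" (0 to 1); they miss things now and then, are a little off and sometimes report something else, mostly with a low value. They report only what shows in the picture. A call takes as long as a camera call.
- recognise(label, camera): "rect" ([centre column, centre row, width, height] in pixels, round what is visible of it).
Readings, each from a call of its own:
- robot.current_time_s(): time.
- robot.current_joint_positions(): joint angles.
- robot.current_dq(): joint speeds.
- robot.current_joint_torque(): joint torques, N m.
- robot.current_tool_pos(): TCP position.
- robot.current_eef_rot(): TCP orientation.
- robot.current_contact_force(): force on the tool from outside, world axes, zero at the start.
- robot.current_torque(): the same for the moment, N m.
- robot.current_finger_gap(): opening from 0.0 (shut) to 1.0 (fully open).
Only numpy, scipy, OpenCV 4.12 (cv2) and the standard library are available. Lean on these libraries where they do the work, as an engineer would, in place of code of your own. Each camera call takes 0.05 s, during which the arm holds its last target.

TASK

Unpack the desk lamp: first take the light head that lies across the mouth of the grey storage box and rest it level in both notches of the wooden cradle, and let go of it. Then take the pole inside the box, which is longer than the mouth, tilt it so that one end comes out first, draw it right out and finish still holding it in the air, still, with its whole length at least 5 cm higher than the box's rim and touching nothing but the gripper. Do not disturb the other things on the desk, and do not drop the light head.

Things in the scene. Friction and masses are not known exactly. Their poses are not given: they have to be found in the camera images.
- box: fixed grey plastic box with a light wooden cover at each end, outside 172 (its x) x 422 (its y) x 106 high, on one side of the desk, turned up to 0.2 rad. Origin: centre of its underside, z up. Walls and floor 6 thick, inside 160 x 410. Inside at y = +-80 two 10 thick V-notched ribs (tops about z = 50, 24 either side of x = 0) carry the pole
- mouth (a point): centre of the box's open mouth, at rim height 106; axes as the box. The mouth is 200 (y) x 160 (x). From y = +-100 outwards the fixed 6 thick covers (underside 100 above the desk) hide a 105 deep pocket at each end. On each long rim (x = +-83) two nubs, 8 wide at y = +-17.5, 12 high, keep the light head from rolling
- pole: loose bright steel lamp pole with black end bands, round, diameter 18, length 280 along its own y, 85 to 170 g; origin at its middle, on its axis. At the start it lies level in the ribs along the box's y, at the box's x = 0, axis 44 above the desk, centred to 15 mm, its ends under the covers
- pole_a (a point): the centre of the pole's end face at its own y = +140
- pole_b (a point): the centre of the pole's end face at its own y = -140
- head: loose aluminium light head with black end caps, a round bar, diameter 24, length 230 along its own x, 105 to 210 g; origin at its middle, on its axis. At the start it lies across the middle of the mouth along the box's x, on the long rims between the nubs, axis 118 above the desk, ends about 30 beyond the box
- cradle: fixed wooden cradle, base 150 (its x) x 80 (its y) x 12, on the other side of the desk from the box, turned up to 0.25 rad; origin: centre of its underside, z up. Two posts at x = +-55, 16 thick, each with a 45 degree V notch open upwards (51 wide at its top, z = 78; bottom at y = 0, z = 53). The head rests in both, along the cradle's x, its axis 70 above the desk
- mouse: white computer mouse, 105 x 60 x 33, on the desk about 190 beyond the cradle (away from the robot); a bystander, origin at the centre of its underside
- notes: block of white sticky notes, 76 x 76 x 30, on the desk about 190 in front of the cradle (towards the robot); a bystander, origin at the centre of its underside
- cup: white open cup, 72 across and 90 high, on the far middle of the desk; a bystander, origin at the centre of its underside
- mug: blue mug with a handle, 82 across (the handle adds about 30 at its side), 95 high, far out on the right of the desk (-y); a bystander, origin at the centre of its underside
- notebook: closed black notebook, 210 x 145 x 18, far out on the left of the desk (+y); a bystander, origin at the centre of its underside
- phone: black phone lying flat, 150 x 72 x 9, far out on the right of the desk (-y); a bystander, origin at the centre of its underside

How it is judged (in metres and radians):
On the way, in this order (a step that is already met when the one before it is completed fails the run):
1. the light head rests level in both notches of the cradle, let go (x of head in the frame of cradle between -0.045 and 0.045 m and y of head in the frame of cradle between -0.005 and 0.005 m and z of head in the frame of cradle between 0.065 and 0.075 m and angle between head's own x axis and vertical between 1.53 and 1.612 rad and angle between the x axis of head and the x axis of cradle, either way round below 0.06 rad and contact force between the fingers and head below 0.1 N and linear speed of head below 0.02 m/s), for 0.2 s.
2. the pole is tilted: one end is out above the mouth of the box while the other is still inside (((height (world z) of pole_a above 0.12 m and height (world z) of pole_b below 0.095 m) or (height (world z) of pole_b above 0.12 m and height (world z) of pole_a below 0.095 m))), for 0.1 s.
At the end, for the whole second after the job is handed in: Light head free and level (2 deg) in both cradle notches, along it (3 deg), axis within 5 mm of its seat, middle within 45 mm of the cradle's. Gripper still holds the pole, at rest, both ends over 150 mm above the desk (box rim: 106), touching no box, cradle or head (all of step 1 and height (world z) of each of pole_a, pole_b above 0.15 m and contact force between the fingers and pole above 1 N and contact force between pole and box below 0.1 N and contact force between pole and cradle below 0.1 N and contact force between pole and head below 0.1 N and linear speed of pole below 0.03 m/s and angular speed of pole below 0.2 rad/s); the arm keeps its last pose, push and grip.
It fails at once if a bystander is moved by more than 30 mm (distance of any of mouse, notes, cup, mug, notebook, phone from where it was at the start of the episode above 0.03 m).
It fails at once if the light head is dropped to the desk or down to the floor of the box (height (world z) of head below 0.04 m).
It also fails if it takes over 58 s, if anything falls off the work surface, if the arm or the gripper's body presses on something with over 40 N, if the wrist force passes 120 N, or if a joint passes its speed limit or range.

## Working session

There is one attempt and no reset: what is moved stays moved. The work goes in short steps, each a Python script; the robot and the scene stay as the last script left them, time stands still between calls to the robot, and variables do not carry over. Pictures are saved under pics/ and viewed, and the job is handed in when it is done.

```bash
ls; mkdir -p pics; cat > h.py <<'E'
import numpy as np,cv2
from station import robot, fingers, vision, workorder, recognise
def save(n,fn):
    im=vision.grab_frame(n); cv2.imwrite('pics/'+fn,im[:,:,::-1].copy()); return im
def proj(n,P,E=None):
    c=vision.calibration(n); K=np.array(c['mtx']); E=np.array(c['extrinsics']) if E is None else E
    P=np.atleast_2d(P); q=(E[:3,:3]@P.T).T+E[:3,3]
    s=np.c_[q[:,0]/-q[:,2],-q[:,1]/-q[:,2]]; r2=(s**2).sum(1,keepdims=True); s=s*(1+c['k1']*r2)
    return s@K[:2,:2].T+K[:2,2]
def ray(n,uv,E=None):
    c=vision.calibration(n); K=np.array(c['mtx']); E=np.array(c['extrinsics']) if E is None else E
    d=np.linalg.solve(K,[uv[0],uv[1],1])[:2]; s=d.copy()
    for _ in range(30): s=d/(1+c['k1']*(s@s))
    v=np.array([s[0],-s[1],-1]); R=E[:3,:3]
    return -R.T@E[:3,3], R.T@v
def atz(n,uv,z,E=None):
    o,d=ray(n,uv,E); return o+d*(z-o[2])/d[2]
E
python3 - <<'E'
from h import *
for n in ['scene','top','wrist']:
    save(n,n+'0.png'); print(n,vision.calibration(n))
for l in ['box','head','pole','cradle','mouse','notes','cup','mug','notebook','phone']:
    for n in ['scene','top']:
        print(l,n,recognise(l,n)[:2])
print(robot.current_time_s(),robot.current_eef_rot())
E
```

```text
pics
scene {'mtx': array([[475.60407722,   0.        , 272.56574585],
       [  0.        , 475.60407722, 205.95977978],
       [  0.        ,   0.        ,   1.        ]]), 'k1': -0.121215561980269, 'extrinsics': array([[ 0.31001148,  0.95068388, -0.00964616, -0.16590999],
       [-0.61973243,  0.20976393,  0.75626107,  0.24474143],
       [ 0.72098862, -0.22847158,  0.65419885, -1.83578424],
       [ 0.        ,  0.        ,  0.        ,  1.        ]])}
top {'mtx': array([[450.9436411 ,   0.        , 282.34380517],
       [  0.        , 450.9436411 , 207.11306744],
       [  0.        ,   0.        ,   1.        ]]), 'k1': -0.08365442469099267, 'extrinsics': array([[ 1.21441198e-02, -9.99924154e-01,  2.05086109e-03,
         4.01570698e-03],
       [ 9.97139176e-01,  1.22632733e-02,  7.45860236e-02,
        -5.70112668e-01],
       [-7.46055169e-02,  1.13921234e-03,  9.97212474e-01,
        -1.74689697e+00],
       [ 0.00000000e+00,  0.00000000e+00,  0.00000000e+00,
         1.00000000e+00]])}
wrist {'mtx': array([[349.59350123,   0.        , 282.89055331],
       [  0.        , 34
[... 1371 characters left out ...]
9], 'p': 0.88}, {'rect': [246.0, 160.9, 25.3, 28.8], 'p': 0.31}]
cup scene [{'rect': [301.3, 278.0, 30.0, 38.7], 'p': 0.55}]
cup top [{'rect': [286.8, 159.2, 23.9, 20.5], 'p': 0.58}]
mug scene [{'rect': [93.2, 236.9, 33.8, 40.8], 'p': 0.62}, {'rect': [213.1, 233.6, 68.7, 15.1], 'p': 0.44}]
mug top [{'rect': [419.2, 243.4, 24.0, 26.2], 'p': 0.8}]
notebook scene [{'rect': [423.1, 180.3, 72.3, 49.3], 'p': 0.93}]
notebook top [{'rect': [141.9, 234.4, 40.5, 55.2], 'p': 0.83}]
phone scene [{'rect': [331.9, 220.7, 36.6, 52.2], 'p': 0.74}, {'rect': [95.3, 286.7, 53.8, 41.2], 'p': 0.69}]
phone top [{'rect': [420.2, 208.1, 34.8, 23.9], 'p': 0.61}]
1.15 [-1.79999084e+02  1.37160571e-03  1.58641562e+02]
```

View pictures.

View pics/top0.png

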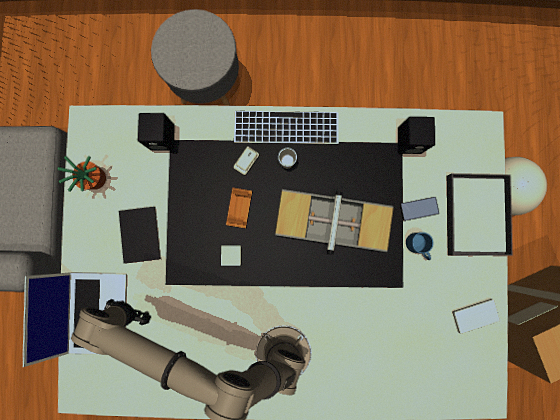

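View pics/scene0.png

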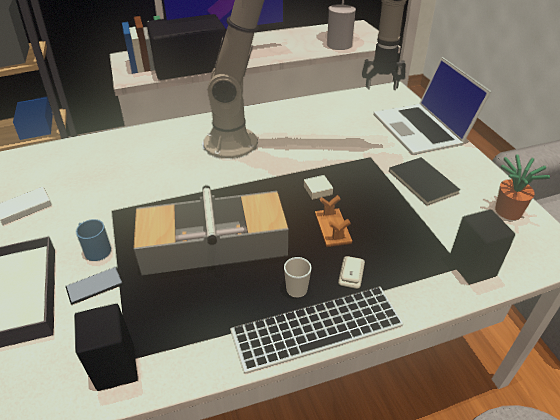

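```bash
python3 - <<'E'
from h import *
im=cv2.imread('pics/top0.png')
cv2.imwrite('pics/crop1.png',cv2.resize(im[170:270,250:425],None,fx=4.5,fy=4.5,interpolation=cv2.INTER_CUBIC))
cv2.imwrite('pics/crop2.png',cv2.resize(im[140:270,190:310],None,fx=4.5,fy=4.5,interpolation=cv2.INTER_CUBIC))
print(atz('top',(334.4,222.4),.118),atz('top',(335.7,222),.044),atz('top',(241.1,208.7),.06),atz('scene',(209.9,214.1),.118))
for n,z,u in [('notes',.03,(230.2,253.2)),('mouse',.02,(244.7,158.9)),('cup',.07,(286.8,159.2)),('mug',.07,(419.2,243.4))]: print(n,atz('top',u,z))
E
```

```text
[ 0.50840939 -0.18229359  0.118     ] [ 0.51313688 -0.19599785  0.044     ] [0.5590752  0.16915009 0.06      ] [ 0.51546645 -0.17932362  0.118     ]
notes [0.38762984 0.21106047 0.03      ]
mouse [0.75977717 0.16240476 0.02      ]
cup [ 0.75141356 -0.00385906  0.07      ]
mug [ 0.43366718 -0.51397742  0.07      ]
```

View pics/crop1.png

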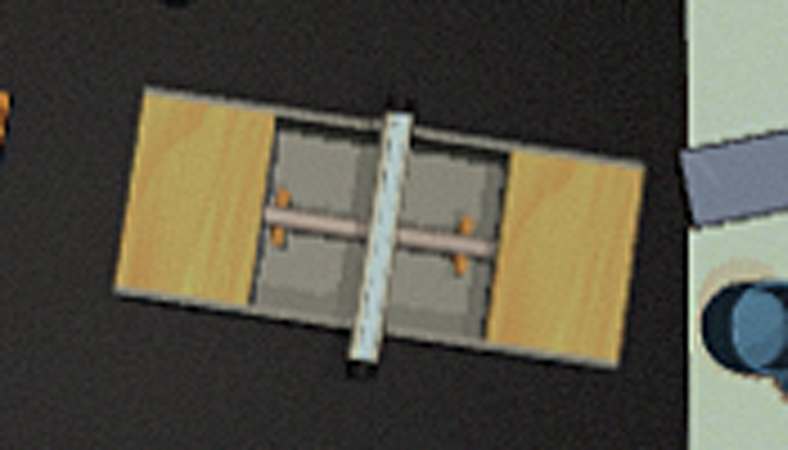

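View pics/crop2.png

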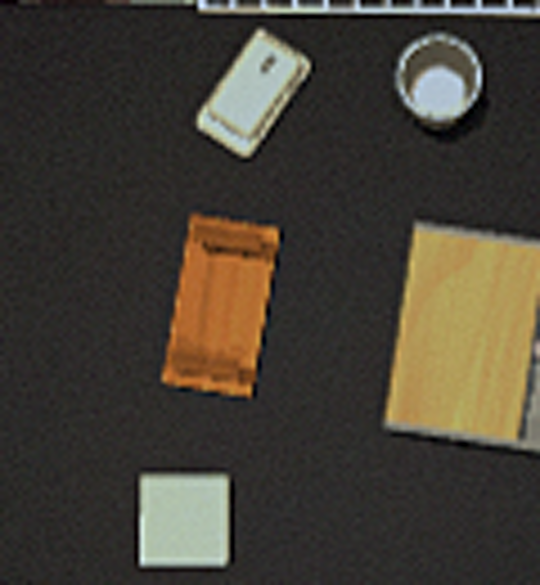

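```bash
cat >> h.py <<'E'
from scipy.optimize import least_squares
def fit(obs,p0):
    # obs: list of (cam,E,localpt,uv); p=(x,y,yaw)
    def res(p):
        c,s=np.cos(p[2]),np.sin(p[2]); r=[]
        for n,E,l,uv in obs:
            P=[p[0]+c*l[0]-s*l[1],p[1]+s*l[0]+c*l[1],l[2]]
            r.append(proj(n,P,E)[0]-uv)
        return np.ravel(r)
    q=least_squares(res,p0,loss='soft_l1'); return q.x,res(q.x).reshape(-1,2)
def wristE():
    from scipy.spatial.transform import Rotation as R
    T=np.eye(4); T[:3,:3]=R.from_euler('xyz',robot.current_eef_rot(),degrees=True).as_matrix(); T[:3,3]=robot.current_tool_pos()
    return np.linalg.inv(T@np.array(vision.calibration('wrist')['T_tool_cam']))
E
python3 - <<'E'
from h import *
f=lambda u,v,o:np.array([u,v])/4.5+o-0.4
o1=np.array([250,170]);o2=np.array([190,140])
obs=[('top',None,(x,y,.106),f(u,v,o1)) for x,y,u,v in [(.086,.211,147,88),(.086,-.211,645,162),(-.086,-.211,618,366),(-.086,.211,115,292)]]
b,r=fit(obs,[.51,-.19,-.15]); print('box',b,r.round(1).tolist())
obs=[('top',None,(x,y,.012),f(u,v,o2)) for x,y,u,v in [(.075,.04,190,213),(.075,-.04,281,229),(-.075,-.04,252,397),(-.075,.04,163,382)]]
c,r=fit(obs,[.55,.17,-.15]); print('cradle',c,r.round(1).tolist())
# view poses
for nm,p in (('c',c),('b',b)):
  for k in (0,180):
    yaw=np.degrees(p[2])+k
    d=np.array([np.cos(np.radians(yaw)),np.sin(np.radians(yaw))])
    pos=[*(p[:2]-d*.06),.30]; print(nm,k,pos,robot.inverse_kinematics(pos,[180,0,yaw]))
E
```

```text
box [ 0.5179124  -0.18399966 -0.13562904] [[-0.3, -0.2], [0.2, -0.0], [0.2, 0.1], [-0.0, 0.0]]
cradle [ 0.56756294  0.18260547 -0.14821144] [[0.2, 0.2], [-0.1, -0.2], [0.1, -0.0], [-0.2, 0.0]]
c 0 [np.float64(0.5082207320823099), np.float64(0.1914656318947846), 0.3] [ -50.18443778   17.69096656   37.25103024   83.15886299  -10.68660058
   82.72209381 -111.38413485]
c 180 [np.float64(0.6269051451015905), np.float64(0.17374530158553717), 0.3] [-28.33284492  30.04885361  20.03402151  63.09952899  -9.88136792
  88.4012029   70.97121337]
b 0 [np.float64(0.4584634077560197), np.float64(-0.1758868485626075), 0.3] [-31.44032323  15.04730175  63.33163969  91.49122336 -13.55390897
  81.85871704 -64.7344355 ]
b 180 [np.float64(0.5773613843999557), np.float64(-0.1921124810611594), 0.3] [-19.1562245   33.80160782  63.00419665  72.43452896 -29.71771639
  90.57468824 121.23401386]
```

```bash
python3 - <<'E'
from h import *
robot.move_j([-19,10,0.8,86.6,-.25,80,-60]); print(robot.current_tool_pos(),robot.current_eef_rot())
c=np.array([.5676,.1826,-.1482])
for k in (0,180):
    yaw=np.degrees(c[2])+k; d=np.array([np.cos(np.radians(yaw)),np.sin(np.radians(yaw))])
    print(k,robot.inverse_kinematics([*(c[:2]-d*.1),.30],[180,0,yaw]))
print(robot.current_time_s())
E
```

```text
[0.49645893 0.14903374 0.32017387] [178.45038489  -3.00371366  48.40335066]
0 [ -27.9224211    11.56246842    3.85195528   87.47264051   -0.78114991
   80.99113363 -122.51731523]
180 [ -8.75452341  35.37976126 -13.99683558  53.675472     8.05389904
  91.73855009  61.51203414]
2.8833
```

```bash
python3 - <<'E'
from h import *
c=np.array([.5676,.1826,-.1482]); yaw=np.degrees(c[2]); d=np.array([np.cos(c[2]),np.sin(c[2])])
robot.move_to([*(c[:2]+d*.04),.26],[180,0,yaw]); E1=wristE(); save('wrist','wc.png'); np.save('Ec.npy',E1)
print(recognise('cradle','wrist'))
robot.move_j([20,14,0.8,87,-.25,81,-90])
b=np.array([.5179,-.1840,-.1356]); yaw=np.degrees(b[2]); d=np.array([np.cos(b[2]),np.sin(b[2])])
robot.move_to([*(b[:2]+d*.04),.34],[180,0,yaw]); E1=wristE(); save('wrist','wb.png'); np.save('Eb.npy',E1)
print(recognise('head','wrist'),recognise('pole','wrist'),robot.current_joint_positions())
print(robot.current_time_s())
E
```

```text
[{'rect': [283.6, 220.6, 72.8, 146.4], 'p': 0.63}]
[{'rect': [284.4, 221.2, 27.5, 215.3], 'p': 0.78}] [{'rect': [284.0, 205.1, 187.6, 21.2], 'p': 0.62}, {'rect': [283.2, 214.5, 402.8, 168.0], 'p': 0.55}] [ 18.17449711  21.16106099  -1.60450395  69.41349931   0.60770961
  89.58779099 -81.12230178]
6.0
```

View pics/wc.png

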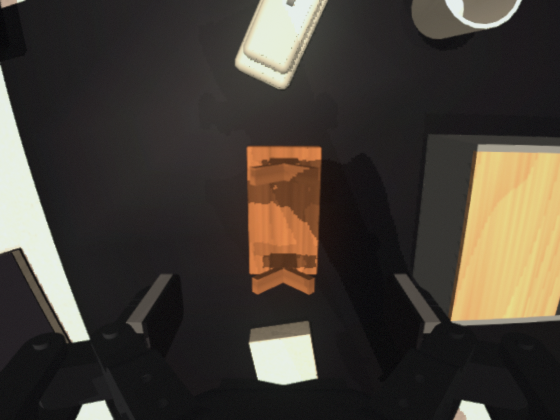

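View pics/wb.png

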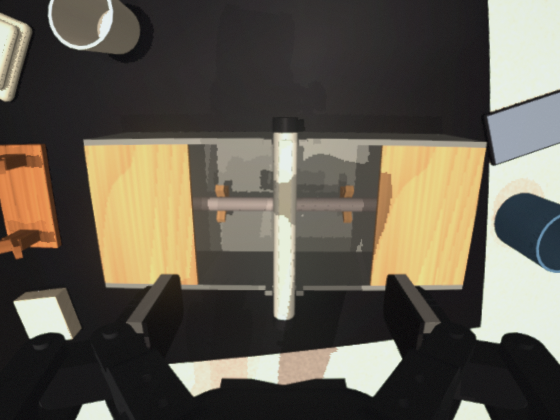

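```bash
python3 - <<'E'
from h import *
Ec=np.load('Ec.npy');Eb=np.load('Eb.npy')
im=cv2.imread('pics/wc.png'); cv2.imwrite('pics/wc2.png',cv2.resize(im[130:310,200:370],None,fx=3.3,fy=3.3,interpolation=cv2.INTER_CUBIC))
im=cv2.imread('pics/wb.png'); cv2.imwrite('pics/wb2.png',cv2.resize(im[105:335,180:400],None,fx=2.6,fy=2.6,interpolation=cv2.INTER_CUBIC))
o=[('wrist',Ec,(x,y,.012),np.array([u,v])) for x,y,u,v in [(.075,.04,248,146),(.075,-.04,321,146),(-.075,-.04,319,276),(-.075,.04,249,274)]]
c,r=fit(o,[.5676,.1826,-.148]); print('cradle',c,r.round(1).tolist())
o=[('wrist',Eb,(x,y,.106),np.array([u,v])) for x,y,u,v in [(.086,.211,85,142),(.086,-.211,486,143),(-.086,-.211,468,290),(-.086,.211,105,288),(.083,.1,190,143),(.083,-.1,382,146),(-.083,.1,197,287),(-.083,-.1,371,288)]]
b,r=fit(o,[.5179,-.184,-.1356]); print('box',b,r.round(1).tolist())
h1=atz('wrist',(286.5,126),.118,Eb);h2=atz('wrist',(284,312),.118,Eb);print(h1,h2,np.arctan2(*(h1-h2)[1::-1]),(h1+h2)/2)
p1=atz('wrist',(205,204),.044,Eb);p2=atz('wrist',(365,204),.044,Eb);print(p1,p2,np.arctan2(*(p1-p2)[1::-1]))
E
```

```text
cradle [ 0.56628998  0.18111012 -0.15108898] [[-1.0, 0.1], [1.4, 0.5], [-1.5, -1.5], [1.0, 0.2]]
box [ 0.51475707 -0.18522863 -0.13751314] [[-0.9, -0.7], [0.5, 0.5], [-6.3, -0.2], [1.9, 0.3], [-2.0, -0.1], [1.3, -2.0], [1.6, 1.0], [-0.5, 0.7]]
[ 0.61420745 -0.19948264  0.118     ] [ 0.40937406 -0.16998576  0.118     ] -0.14302103950362524 [ 0.51179075 -0.1847342   0.118     ]
[ 0.52949703 -0.08603771  0.044     ] [ 0.50296432 -0.28530977  0.044     ] 1.4384267540314175
```

View pics/wc2.png

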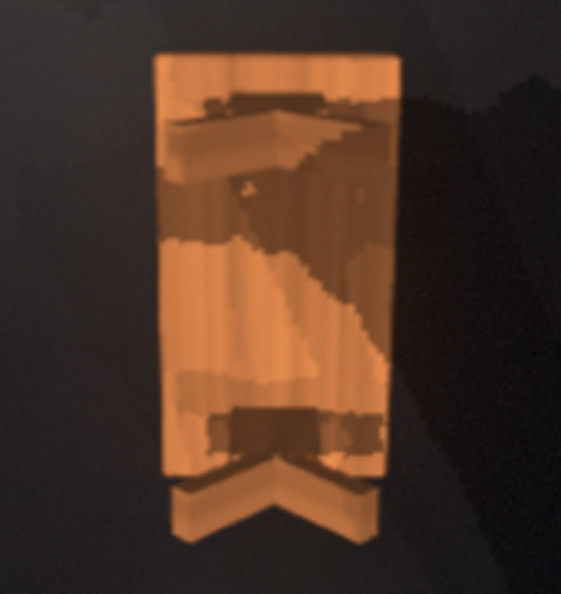

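View pics/wb2.png

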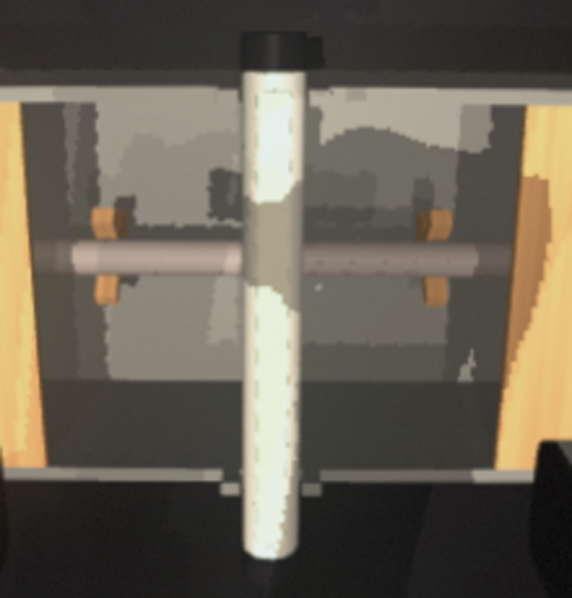

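```bash
python3 - <<'E'
from h import *
Ec=np.load('Ec.npy')
for u,v in [(278,455),(275,503),(278,111)]:
    P=atz('wrist',(200+u/3.3-.35,130+v/3.3-.35),.053,Ec)
    for c in ([.5663,.1811,-.1511],[.5676,.1826,-.1482]):
        d=P[:2]-c[:2]; print(P,d@[np.cos(c[2]),np.sin(c[2])],d@[-np.sin(c[2]),np.cos(c[2])])
b=[.515,-.185,-.141]; yaw=np.degrees(b[2])
fingers.gripper_to(0.8)
robot.move_to([b[0],b[1],.18],[180,0,yaw])
robot.line_to([b[0],b[1],.116])
save('wrist','g1.png')
fingers.gripper_to(0,50); print('gap',robot.current_finger_gap())
robot.line_to([b[0],b[1],.22],velocity=.1)
save('wrist','g2.png'); save('scene','g2s.png'); print(robot.current_finger_gap(),robot.current_time_s(),robot.current_joint_positions())
print(robot.current_contact_force(),robot.current_torque())
E
```

```text
[0.52062303 0.18825194 0.053     ] -0.04623308629568962 0.0001948977190152297
[0.52062303 0.18825194 0.053     ] -0.04729658953200469 -0.0013465405695582016
[0.50387237 0.19166073 0.053     ] -0.06330599375494493 0.0010434359138129514
[0.50387237 0.19166073 0.053     ] -0.0643669644424187 -0.0004484945806277423
[0.62885845 0.17253007 0.053     ] 0.06313565843704752 0.0009443665080104576
[0.62885845 0.17253007 0.053     ] 0.062073868761924764 -0.0009142438472364272
gap 0.2596112305614321
0.26345790379098066 9.4083 [ 19.42816413  18.56471743  -1.90508456  89.75755403   0.63606788
  71.79955131 -80.65399724]
[-0.38237859  0.22974971 -0.69843173] [-0.00953449 -0.09841831  0.01284303]
```

View pics/g2.png

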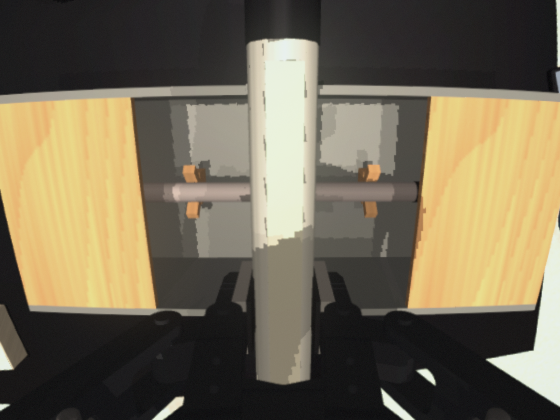

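View pics/g2s.png

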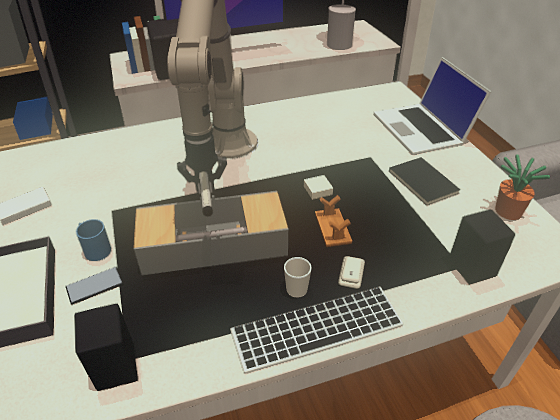

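```bash
python3 - <<'E'
from h import *
c=[.5669,.1820,-.150]; yaw=np.degrees(c[2])
robot.move_to([c[0],c[1],.20],[180,0,yaw]); print(robot.current_joint_positions())
robot.line_to([c[0],c[1],.10],velocity=.12)
save('wrist','p1.png')
s=robot.line_to([c[0],c[1],.062],velocity=.03,f_stop=3); print(s,robot.current_tool_pos(),robot.current_contact_force())
fingers.gripper_to(0.5,20)
save('wrist','p2.png')
robot.pause(.1)
robot.line_to([c[0],c[1],.16],velocity=.12)
save('wrist','p3.png'); np.save('E3.npy',wristE());print(robot.current_time_s()); save('top','t3.png')
print(recognise('head','top'),recognise('head','wrist'))
E
```

```text
[ -11.40254697   25.32766043  -11.29874941   83.20343742    5.18754505
   71.98387538 -122.03845019]
True [0.56664665 0.18268863 0.06932795] [1.31787317 1.76573091 1.22393164]
14.2
[{'rect': [240.7, 185.3, 4.0, 10.5], 'p': 0.56}] [{'rect': [281.5, 210.8, 44.2, 343.3], 'p': 0.83}]
```

View pics/p2.png

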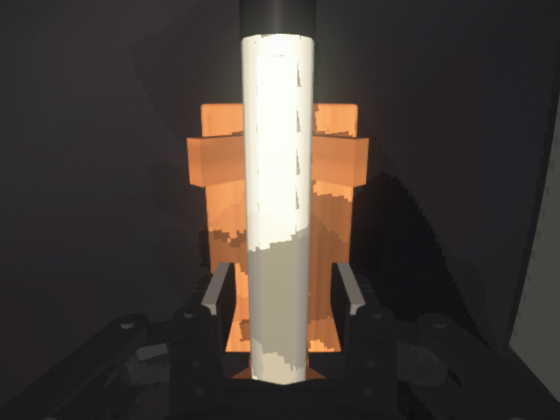

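View pics/p3.png

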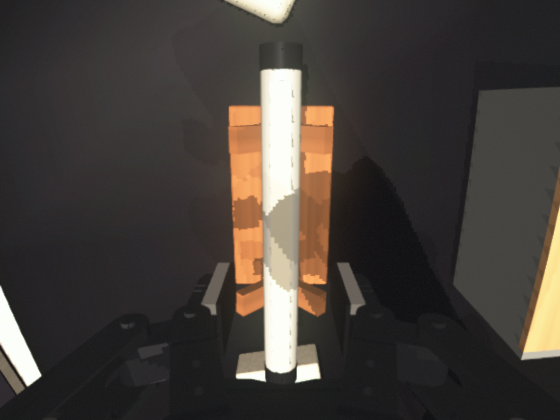

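```bash
python3 - <<'E'
from h import *
E3=np.load('E3.npy'); c=np.array([.5669,.182,-.150])
for u,v in [(281,75),(281,360),(281,46),(281,380)]:
    P=atz('wrist',(u,v),.07,E3);d=P[:2]-c[:2]; print(P,d@[np.cos(c[2]),np.sin(c[2])],d@[-np.sin(c[2]),np.cos(c[2])])
# pole IK feasibility
from scipy.spatial.transform import Rotation as R
b=np.array([.515,-.1852,-.138]); cb,sb=np.cos(b[2]),np.sin(b[2])
W=lambda x,y,z:[b[0]+cb*x-sb*y,b[1]+sb*x+cb*y,z]
robot.move_to([.5669,.182,.25],[180,0,np.degrees(c[2])])
robot.move_j([20,18,0,89,0,72,10])
print(robot.current_tool_pos(),robot.current_eef_rot(),robot.current_time_s())
yaw=np.degrees(b[2])+90
R0=R.from_euler('xyz',[180,0,yaw],degrees=True)
ux=np.array([cb,sb,0])
for th in (0,10,20,25,30):
    # +y end up: rotate about box x by +th
    o=(R.from_rotvec(ux*np.radians(th))*R0).as_euler('xyz',degrees=True)
    for y,z in [(.045,.05),(-.03,.07),(.09,.12),(.09,.3)]:
        q=robot.inverse_kinematics(W(0,y,z),o); print(th,y,z,o.round(1),None if q is None else np.round(q,0))
# pole view
robot.move_to(W(0,.06,.26),[180,0,yaw]); np.save('E4.npy',wristE()); save('wrist','w4.png'); print(recognise('pole','wrist'),robot.current_time_s())
E
```

```text
[0.65716224 0.16805514 0.07      ] 0.09133259002677932 -0.0002996494685717248
[0.45992489 0.19813048 0.07      ] -0.10818439886187127 -3.681170244662252e-05
[0.67288923 0.16566528 0.07      ] 0.10724011627644554 -0.0003124623016244503
[0.44073811 0.20106366 0.07      ] -0.12759406948365015 -3.8049498473405554e-06
[ 0.51310485 -0.2038799   0.22930528] [1.79054954e+02 1.32245267e-01 8.00662740e+01] 16.775
0 0.045 0.05 [180.    0.   82.1] [ 15.  28.  -2. 102.   1.  50.   4.]
0 -0.03 0.07 [180.    0.   82.1] [21. 28. -0. 99.  0. 53. 13.]
0 0.09 0.12 [180.    0.   82.1] [11. 22. -3. 99.  2. 58. -1.]
0 0.09 0.3 [180.    0.   82.1] [11. 15. -3. 83.  1. 82. -0.]
10 0.045 0.05 [180.  -10.   82.1] [ 23.  29.  -4. 101. -10.  52.  17.]
10 -0.03 0.07 [180.  -10.   82.1] [ 28.  30.  -2.  96. -10.  57.  25.]
10 0.09 0.12 [180.  -10.   82.1] [19. 23. -5. 99. -9. 59. 11.]
10 0.09 0.3 [180.  -10.   82.1] [18. 16. -4. 83. -9. 83.  8.]
20 0.045 0.05 [180.  -20.   82.1] [ 29.  32.  -6.  99. -19.  57.  29.]
20 -0.03 0.07 [180.  -20.   82.1] [ 34.  33.  -3.  93. -19.  63.  34.]
20 0.09 0.12 [180.  -20.   82.1] [ 25.  26.  -6.  98. -19.  62.  22.]
20 0.09 0.3 [180.  -20.   82.1] [ 24.  18.  -4.  83. -18.  85.  15.]
25 0.045 0.05 [180.  -25.   82.1] [ 32.  34.  -6.  97. -24.  59.  33.]
25 -0.03 0.07 [180.  -25.   82.1] [ 37.  35.  -3.  91. -23.  67.  38.]
25 0.09 0.12 [180.  -25.   82.1] [ 28.  27.  -6.  97. -24.  65.  27.]
25 0.09 0.3 [180.  -25.   82.1] [ 27.  19.  -4.  83. -23.  86.  18.]
30 0.045 0.05 [180.  -30.   82.1] [ 35.  36.  -6.  96. -27.  63.  38.]
30 -0.03 0.07 [180.  -30.   82.1] [ 39.  38.  -3.  89. -26.  70.  41.]
30 0.09 0.12 [180.  -30.   82.1] [ 31.  29.  -7.  96. -28.  67.  31.]
30 0.09 0.3 [180.  -30.   82.1] [ 30.  20.  -4.  83. -27.  87.  21.]
[{'rect': [284.9, 253.2, 19.9, 195.6], 'p': 0.82}] 17.3083
```

View pics/w4.png

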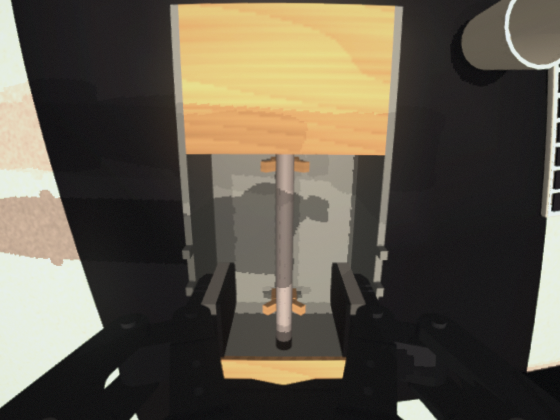

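```bash
python3 - <<'E'
from h import *
E=np.load('E4.npy'); b=np.array([.515,-.1852,-.138])
im=cv2.imread('pics/w4.png'); cv2.imwrite('pics/w4c.png',cv2.resize(im[140:380,210:360],None,fx=2.5,fy=2.5))
for z,pts in ((.044,[(286,160),(285.5,220),(284.5,300),(284,320),(284,332),(284,348)]),(.106,[(186,155),(385,155),(223,358),(344,360)])):
  for u in pts:
    P=atz('wrist',u,z,E); d=P[:2]-b[:2]; print(u,z,(d@[np.cos(b[2]),np.sin(b[2])]).round(4),(d@[-np.sin(b[2]),np.cos(b[2])]).round(4))
E
```

```text
(286, 160) 0.044 0.0031 0.0871
(285.5, 220) 0.044 0.0031 0.0252
(284.5, 300) 0.044 0.0027 -0.0686
(284, 320) 0.044 0.0023 -0.0948
(284, 332) 0.044 0.0024 -0.1111
(284, 348) 0.044 0.0026 -0.1337
(186, 155) 0.106 -0.0781 0.1
(385, 155) 0.106 0.0823 0.1009
(223, 358) 0.106 -0.0578 -0.0976
(344, 360) 0.106 0.0612 -0.0994
```

View pics/w4c.png

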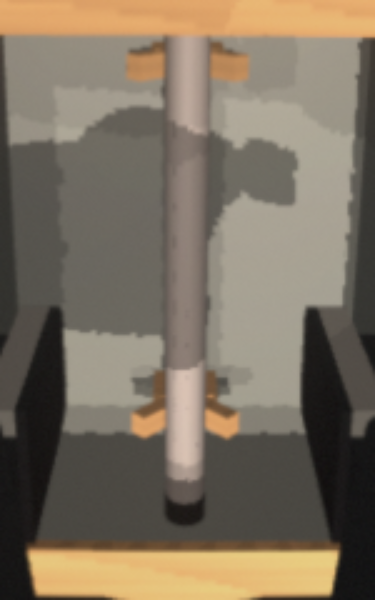

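```bash
python3 - <<'E'
from h import *
from scipy.spatial.transform import Rotation as R
b=np.array([.515,-.1852,-.138]); cb,sb=np.cos(b[2]),np.sin(b[2])
W=lambda x,y,z:[b[0]+cb*x-sb*y,b[1]+sb*x+cb*y,z]
yaw=np.degrees(b[2])+90; x=.0025
robot.move_to(W(x,.035,.16),[180,0,yaw])
fingers.gripper_to(0.7)
s=robot.line_to(W(x,.035,.046),velocity=.1,f_stop=8); print(s,robot.current_tool_pos(),robot.current_contact_force())
fingers.gripper_to(0,70); print('gap',robot.current_finger_gap(),robot.current_contact_force())
if not s:
    s=robot.line_to(W(x,.035,.064),velocity=.05,f_stop=12); print(s,robot.current_tool_pos(),robot.current_contact_force(),robot.current_torque())
    save('wrist','q1.png'); save('scene','q1s.png')
print(robot.current_finger_gap(),robot.current_time_s())
E
```

```text
False [ 0.52299969 -0.15104853  0.04673145] [-0.21569337 -0.88019671 -0.21115271]
gap 0.18849782914212898 [-1.63427089 -0.21144314  5.0837741 ]
False [ 0.52240503 -0.15092706  0.0641888 ] [-0.47724035 -0.1559495  -0.94995946] [0.01169699 0.02879594 0.0378519 ]
0.18109393053220693 20.4833
```

View pics/q1.png

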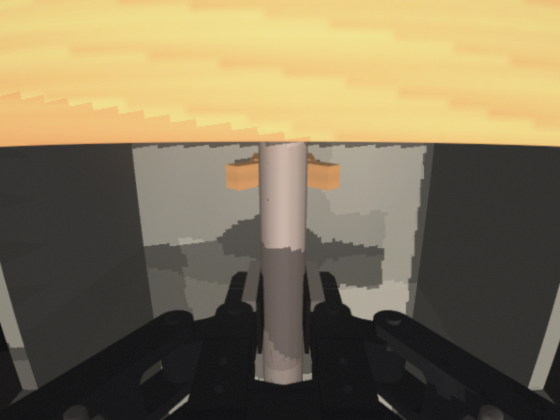

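View pics/q1s.png

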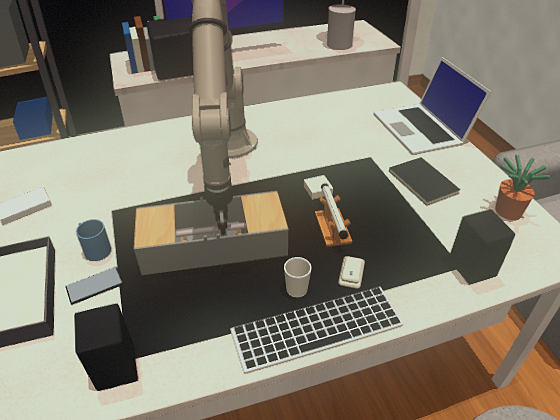

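```bash
python3 - <<'E'
from h import *
from scipy.spatial.transform import Rotation as R
b=np.array([.515,-.1852,-.138]); cb,sb=np.cos(b[2]),np.sin(b[2])
W=lambda x,y,z:[b[0]+cb*x-sb*y,b[1]+sb*x+cb*y,z]
yaw=np.degrees(b[2])+90; x=.0025
rep=lambda t,s:print(t,s,np.round(robot.current_contact_force(),1),np.round(robot.current_torque(),2),robot.current_finger_gap())
s=robot.line_to(W(x,-.02,.064),velocity=.06,f_stop=8); rep('shift',s)
if not s:
  for th,z in ((11,.081),(22,.098)):
    s=robot.line_to(W(x,-.02,z),[180,-th,yaw],velocity=.02,f_stop=10); rep(th,s)
    if s: break
robot.pause(.15)
save('wrist','q2.png'); save('scene','q2s.png'); save('top','q2t.png'); print(robot.current_tool_pos(),robot.current_eef_rot(),robot.current_time_s())
im=cv2.imread('pics/q2s.png'); cv2.imwrite('pics/q2c.png',cv2.resize(im[130:290,110:320],None,fx=3,fy=3))
E
```

```text
shift False [ 0.4 -0.6 -1.4] [ 0.05  0.02 -0.01] 0.1850241571630498
11 False [ 0.3 -0.4 -1.7] [-0.19 -0.01  0.01] 0.18067598886867609
22 False [-0.3  0.7 -1.1] [-0.51  0.11 -0.  ] 0.18581222275031858
[ 0.51480559 -0.20499711  0.09804664] [179.99726386 -21.99850271  82.13047892] 23.85
```

View pics/q2c.png

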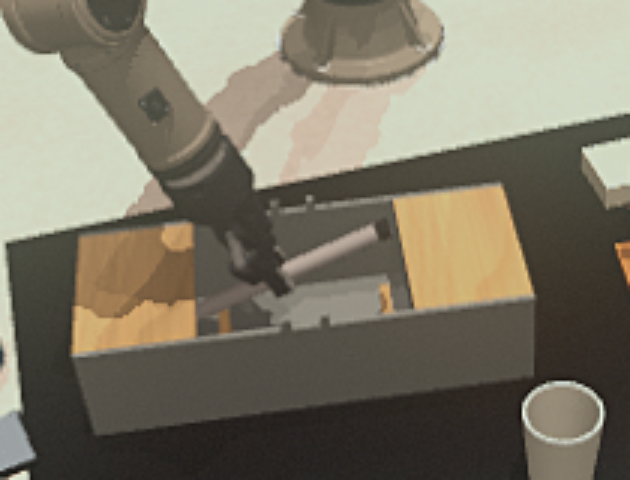

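View pics/q2.png

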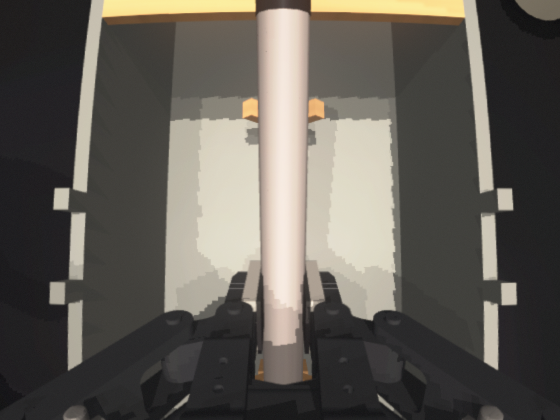

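```bash
python3 - <<'E'
from h import *
b=np.array([.515,-.1852,-.138]); cb,sb=np.cos(b[2]),np.sin(b[2])
W=lambda x,y,z:[b[0]+cb*x-sb*y,b[1]+sb*x+cb*y,z]
yaw=np.degrees(b[2])+90; x=.0025
print([proj('scene',W(x,y,z)) for y,z in ((.082,.137),(.084,.12),(.09,.1))])
rep=lambda t,s:print(t,s,np.round(robot.current_contact_force(),1),np.round(robot.current_torque(),2),robot.current_finger_gap())
L=.165; t=np.radians(22)
s=robot.line_to(W(x,-.02+L*np.cos(t),.098+L*np.sin(t)),velocity=.06,f_stop=8); rep('out',s)
save('wrist','q3.png'); save('scene','q3s.png'); print(robot.current_time_s())
if not s:
  P=robot.current_tool_pos(); s=robot.line_to([P[0],P[1],.30],velocity=.08,f_stop=10); rep('up',s)
robot.pause(.3)
save('wrist','q4.png'); save('scene','q4s.png'); save('top','q4t.png'); print(robot.current_time_s(),robot.current_tool_pos())
E
```

```text
[array([[236.24475034, 206.39268656]]), array([[237.2986572 , 210.82090787]]), array([[239.77582804, 215.77781974]])]
out False [-0.5  1.2 -1.1] [-0.5   0.05  0.01] 0.1819696324674352
26.85
up False [ 0.3 -0.4 -1.8] [-0.52  0.02  0.03] 0.18154087344927355
29.2 [ 0.53571831 -0.05397145  0.2999787 ]
```

View pics/q4s.png

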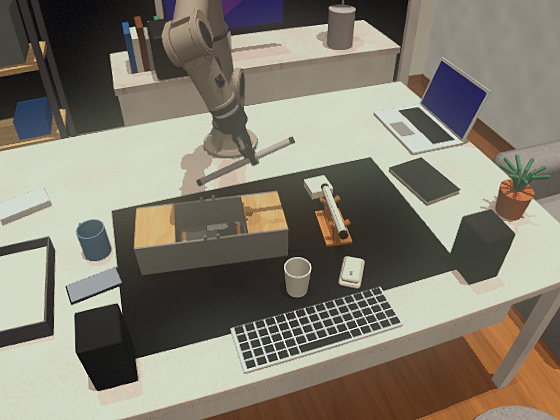

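View pics/q4t.png

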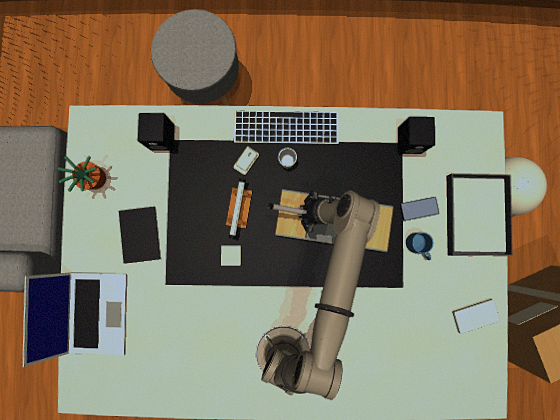

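```bash
python3 - <<'E'
from h import *
P=np.array([.5357,-.0540,.300]); u=np.array([np.cos(np.radians(82.1))*np.cos(.384),np.sin(np.radians(82.1))*np.cos(.384),np.sin(.384)])
print(proj('scene',[P+.11*u,P-.17*u]),(P+.11*u)[2],(P-.17*u)[2])
print(np.abs(robot.current_dq()).max(),robot.current_finger_gap())
workorder.close_job(); print(robot.current_time_s())
E
```

```text
[[290.3200017  139.4697651 ]
 [194.2714746  183.13354275]] 0.34120953657587155 0.2363125343827439
0.054620134870494906 0.1831024569119334
the job is handed in; nothing more can be done
the job is handed in; nothing more can be done
```

I handed the job in with the light head resting free in the cradle and the pole held still in the air, clear of the box. The robot's clock stood at about 29 s of the 58 s allowed.

**Light head:** I lifted it off the mouth of the box, lowered it into the cradle until I felt contact, and let go. The wrist picture afterwards put its axis within 0.5 mm of the notch line. Its middle is about 10 mm from the cradle's middle, and it is aligned to well under 1°. I did not measure its height or level separately, but it sits in both notches in the pictures.

**Pole:** I gripped it, lifted it clear of the ribs and slid it 55 mm under the -y cover. I then tilted it 22° so that the +y end came out first. That end was at about 0.137 m; the other was at about 0.03 m by calculation, as it was hidden under the cover. I drew the pole out along its own axis and raised it.

**Last checks:**
- **Clearance:** the pole ends should be at about 0.34 m and 0.24 m, well over the 0.15 m needed. Those figures assume the pole did not move in the grip.
- **Hold:** the finger opening stayed constant, the joints were almost still, and no move was cut short by its force limit.
- **Other things on the desk:** they look unmoved in the pictures.

**Disagreement:** in the last scene picture one pole end showed about 6 pixels from where I had calculated it, roughly 15–20 mm. That is small against the clearance, and I did not follow it up.

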